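# Start the bottle mixer from its keys and keep it running

## Robot

A 6-joint arm with a two-finger parallel gripper is mounted at the origin on a cart in front of the work surface, level with it; the furniture and walls round the work are solid. World frame = base frame: x ahead of the robot, y to its left, z up, the work surface at z = 0. Lengths are in m, angles in rad, forces in N, time in s.
With the tool pointing down it reaches from about 0.25 to 0.725 m from the base axis. Payload 4 kg.
Tool frame: the origin (TCP) lies midway between the tips of the shut fingers; the grasp point (between the pads) lies 19 mm behind it; z points along the fingers, y is the direction in which the jaws open and shut (so a half turn about z gives the same grasp; the last joint's range is limited). The gripper opens to 85 mm and grips with 20 to 120 N. Pads are 22 mm wide; open, the fingers measure 114 mm over their backs; the gripper's body (76 mm by 85 mm) begins 54 mm behind the grasp point. The pads swing forward as they close: fully open they stand 13 mm farther back than shut.
Start: joints at [-1.116, 0.241, 0.005, 1.335, 0, 1.571], TCP at [0.22, -0.449, 0.231] pointing down, gripper open.
Joint ranges: [-2.72, 2.72], [-1.05, 1.87], [-1.09, 1.28], [-1.99, 2.15], [-1.42, 1.44], [-3.14, 3.14]. Speed limits (rad/s): [2.79, 2.79, 3.14, 3.14, 3.14, 3.14].

## Interface

Orientations are given as a unit quaternion [x, y, z, w].
In Python, from workcell import bot, eyes, job gives the robot as it stands.
- The arm moves only by the shell command python3 -m crank 'ROWS'. ROWS is a JSON object of lists of equal length, an entry for each row: "dr": the turn, a rotation vector about the tool's x, y, z in rad, a list of three; "travel": the shift along the tool's x, y, z in m, a list of three; "hand": the finger opening in m, from 0 to 0.0854. In form: {"dr": [[wx, wy, wz], ...], "travel": [[x, y, z], ...], "hand": [hand, ...]}. A call has 1 to 10 rows; each row is the pose to reach, as a shift and turn from the pose commanded when the call began, along the tool's axes at that moment; what a row does not reach only later rows make up. A row lasts 1/8 s, in which the tool goes at most 62.5 mm and 10.7 degrees, less where a joint would pass 70% of its speed; a pose out of reach is approached as far as the arm can. A call with a gripper value outside its range is refused whole. The fingers move at their own pace and stop on an object; the grip force is fixed at half the most. Time passes only in rows, so rows that repeat a pose let the fingers close. It gives the time, the measured TCP pose, the force and the opening at its end, in the units of the state.
- bot.get_obs(): the state, without advancing time (a new reading comes with each control period).
- eyes.camera(name): name is "scene" or "top" or "wrist"; returns a dict with "color" (400x640x3 uint8, red, green, blue), "K" (3x3 intrinsics, pixels), "D" ([k1, k2, p1, p2, k3] as OpenCV has them; the pictures are not rectified), "R" (3x3) and "t" (3): a world point X has camera coordinates R X + t; the wrist camera has in their place "T_tool_cam" (4x4, takes a point from camera to tool coordinates, whose origin is the TCP and whose axes are the flange's). Camera axes: x right, y down, z forward; pixel columns grow to the right and rows downward; lengths in m; the calibration is good to about 2 mm. A picture is of the moment at which its call begins: read the wrist's pose just before it. There is no depth.
- job.job_done(): hands the job in, once; it reports no verdict.
The state is a dict: "clock": time; "joint_pos": joint angles; "joint_vel": joint speeds; "tau": joint torques, N m; "eef_pos": TCP position; "tool_rot": TCP orientation; "ft_force": force on the tool from outside, world axes, zero at the start; "ft_torque": the same for the moment, N m; "grip_width": finger opening in m.
Only numpy, scipy, OpenCV 4.12 (cv2) and the standard library are available. Lean on these libraries where they do the work, as an engineer would, in place of code of your own. Each camera call takes 0.05 s, during which the arm holds its last target.

## Task

Start the bench mixer with the tips of the closed fingers: push the raised end of the rocker switch right down so that it stays over, then push the round button fully in so that it stays in, then press the long narrow bar key all the way down and finish while holding it down. Do not press the square key, and leave the jar, vial, bottles, beaker and tape roll standing where they are; nothing is to be gripped or lifted.

Things in the scene. Friction and masses are not known exactly. Their poses are not given: they have to be found in the camera images.
- mixer: flat grey fixed housing, 200 deep (x), 290 wide (y), deck 45 mm above the worktop; origin: centre of its underside; +x points to its back. On the back part a round platform (diameter 102, top at 57 mm). Along the front, 55 mm before the middle, 66 mm apart: four black modules (66 x 54 mm), collars up to 53.5 mm above the worktop, one white key each, in varying order, aligned with the mixer
- rocker_raised (a point): point to press on the rocker: on the raised half (the half to the mixer front), 20 mm from the hinge line. Rocker 28 mm wide, 57 mm long front to back, a shallow V, hinge line 61 mm above the worktop; back half level, front half sloping up by 0.24 rad when off. The point sinks about 4.8 mm as it is pushed over; the front half then lies level, 61 mm above the worktop
- rocker (a joint): angle of the rocker: about 0 when off, 0.24 rad when pushed right over (stop). No spring: it stays where it is left; needs about 3.5 N at the point rocker_raised
- round_top (a point): centre of the flat top of the round button, 26 mm in diameter, 65 mm above the worktop when out; moves with the button
- round (a joint): travel of the round button: about 0 when out, 0.006 m when fully in (stop). No spring: it stays where it is left; needs about 4 N
- bar_top (a point): centre of the flat top of the bar key, 52 mm long front to back and 16 mm wide, 65 mm above the worktop when up; moves with the key
- bar (a joint): travel of the bar key: 0 when up, 0.006 m when fully down (stop). Sprung: it comes up when released; 2 N starts it, about 6.5 N holds it fully down
- square_top (a point): centre of the top of the square key, 24 x 24 mm, 65 mm above the worktop; must not be pressed
- square (a joint): travel of the square key: 0 when up, 0.006 m when fully down; sprung like the bar key
- jar: bystander: loose round brown jar with a dark lid, 46 mm wide, 40 mm high, on the mixer's platform; origin at the centre of its underside
- vial: bystander: loose small clear vial with a black cap, 14 mm wide, 36 mm high, on the mixer's platform; origin at the centre of its underside
- atomiser: bystander: loose square black bottle with a block cap, 30 x 30 mm, 92 mm high, on the worktop left of the mixer; origin at the centre of its underside
- dropper: bystander: loose brown dropper bottle, 28 mm wide, 93 mm high, on the worktop left of the mixer; origin at the centre of its underside
- glass: bystander: loose clear beaker, 46 mm wide, 58 mm high, on the worktop right of the mixer; origin at the centre of its underside
- tape: bystander: loose roll of pale tape lying flat, 66 mm wide, 20 mm high, on the worktop far to the left; origin at the centre of its underside

How it is judged:
By the outcome, as a careful person would: the job done as asked, in the order asked, and still so for the second after the job is handed in, while the arm keeps its last pose, push and grip.
It also fails if it takes over 38 s, if anything falls off the work surface, if the arm or the gripper's body presses on something with over 40 N, if the wrist force passes 120 N, or if a joint passes its speed limit or range.

## Working session

There is one attempt and no reset: what is moved stays moved. The work goes in short steps, Python scripts to look and compute and a shell command to move; the robot and the scene stay as the last step left them, time stands still between calls to the robot, and variables do not carry over. Pictures are saved under pics/ and viewed, and the job is handed in when it is done.

```bash
ls; mkdir -p pics; python3 - <<'E'
from workcell import bot,eyes,job
import cv2,numpy as np
o=bot.get_obs()
for k,v in o.items(): print(k,np.round(v,4))
for n in ["scene","top","wrist"]:
    c=eyes.camera(n)
    cv2.imwrite(f"pics/{n}0.png",c["color"][:,:,::-1])
    print(n,np.round(c["K"],1).tolist(),np.round(c["D"],4))
    for k in("R","t","T_tool_cam"):
        if k in c: print(k,np.round(c[k],4).tolist())
E
```

```text
pics
clock 0.0
joint_pos [-1.116   0.2414  0.0037  1.3352 -0.      1.5708]
joint_vel [-0.0012  0.0004 -0.0005 -0.0013 -0.0018 -0.0002]
tau [ 6.00000e-04 -3.72321e+01  2.52404e+01  1.71000e-02  1.00000e-04
  0.00000e+00]
eef_pos [ 0.2194 -0.4486  0.2304]
tool_rot [ 9.743e-01  2.254e-01 -2.000e-04 -1.000e-03]
ft_force [ 0.0969 -0.3595 -0.05  ]
ft_torque [-0.0532 -0.0483  0.0368]
grip_width 0.0855
scene [[448.7, 0.0, 317.0], [0.0, 448.7, 206.7], [0.0, 0.0, 1.0]] [-0.0063  0.      0.      0.      0.    ]
R [[-0.5729, -0.8193, 0.0213], [-0.5, 0.3288, -0.8012], [0.6495, -0.4697, -0.598]]
t [0.387, 0.3023, 0.9893]
top [[395.2, 0.0, 324.0], [0.0, 395.2, 204.7], [0.0, 0.0, 1.0]] [-0.059  0.     0.     0.     0.   ]
R [[-0.0256, -0.9997, 0.0039], [-0.9971, 0.0253, -0.0723], [0.0722, -0.0057, -0.9974]]
t [0.1141, 0.526, 1.1487]
wrist [[325.8, 0.0, 327.8], [0.0, 325.8, 198.8], [0.0, 0.0, 1.0]] [-0.0642  0.      0.      0.      0.    ]
T_tool_cam [[0.0009, -0.9441, -0.3296, 0.0855], [1.0, 0.0006, 0.0011, 0.0011], [-0.0009, -0.3296, 0.9441, -0.1436], [0.0, 0.0, 0.0, 1.0]]
```

View pics/top0.png

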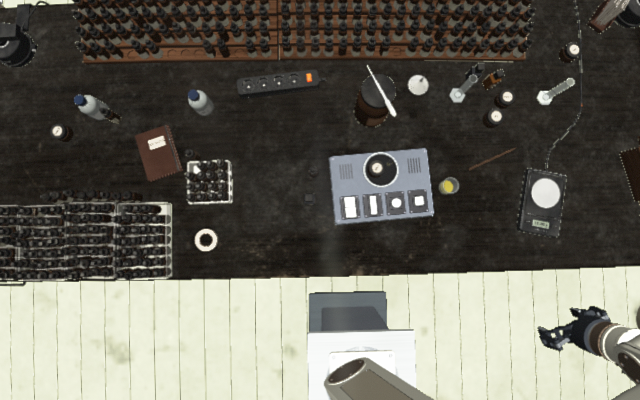

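View pics/scene0.png

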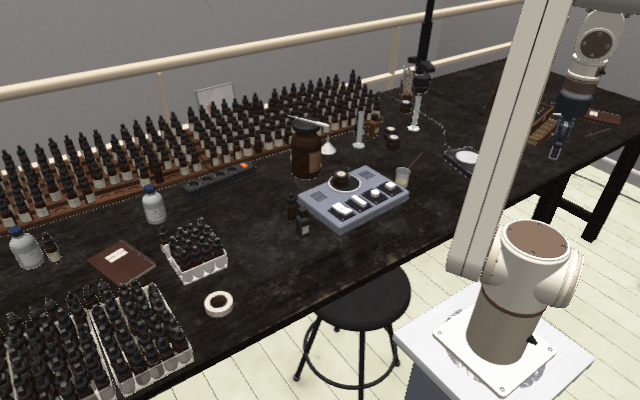

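The top view shows the mixer around (382,185), with white keys at (350,207), (374,205), (397,203) and (419,201). I'll zoom in next.

```bash
python3 - <<'E'
import cv2,numpy as np
a=cv2.imread("pics/top0.png")[140:230,320:470]; b=cv2.imread("pics/scene0.png")[150:240,280:430]
cv2.imwrite("pics/z1.png",np.vstack([cv2.resize(x,None,fx=3.33*1.0,fy=3.33,interpolation=cv2.INTER_CUBIC) for x in(a,b)]))
E
```

```text
(no output)
```

View pics/z1.png

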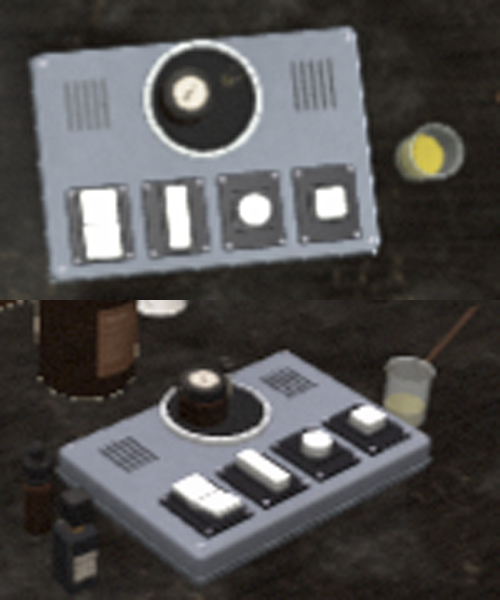

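View pics/wrist0.png

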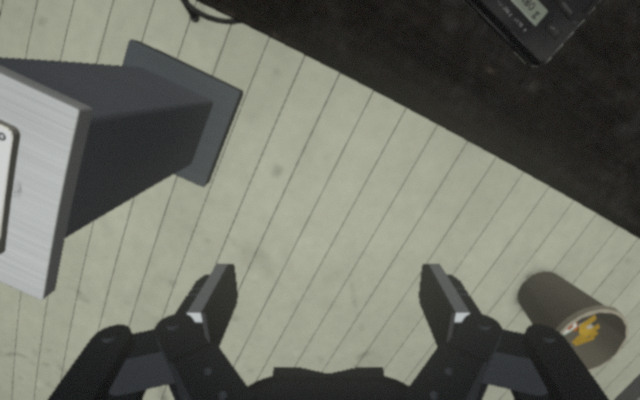

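```bash
cat > h.py <<'E'
import cv2,numpy as np
def rays(c,px,T=None):
    n=cv2.undistortPoints(np.float64(px).reshape(-1,1,2),c["K"],c["D"]).reshape(-1,2)
    d=np.c_[n,np.ones(len(n))]
    if T is None:
        R=np.array(c["R"]);return -R.T@np.array(c["t"]), d@R
    return T[:3,3], d@T[:3,:3].T
def plane(c,px,z,T=None):
    o,d=rays(c,px,T); return o+d*((np.asarray(z)-o[2])/d[:,2])[:,None]
def blobs(img,lo,hi,roi,amin):
    x0,y0,x1,y1=roi; m=np.zeros(img.shape[:2],np.uint8)
    m[y0:y1,x0:x1]=cv2.inRange(img,np.array(lo),np.array(hi))[y0:y1,x0:x1]
    n,l,s,ce=cv2.connectedComponentsWithStats(m)
    return [(ce[i],s[i]) for i in range(1,n) if s[i][4]>=amin]
def hull_rect(img,lo,hi,roi):
    pass
E
python3 - <<'E'
from workcell import bot,eyes
from h import *
c=eyes.camera("top");s=eyes.camera("scene")
b=sorted(blobs(c["color"],(190,190,190),(255,255,255),(330,180,440,225),20),key=lambda q:q[0][0])
for ce,st in b: print("top",ce.round(1),st.tolist())
P=plane(c,[q[0] for q in b],0.065)
print(P.round(4)); print(np.linalg.norm(np.diff(P,axis=0),axis=1))
b2=sorted(blobs(s["color"],(170,170,170),(255,255,255),(325,175,405,225),15),key=lambda q:q[0][0])
for ce,st in b2: print("scene",ce.round(1),st.tolist())
print(plane(s,[q[0] for q in b2],0.064).round(4))
E
```

```text
top [349.9 206.5] [344, 197, 13, 21, 208]
top [373.  204.5] [370, 196, 7, 18, 110]
top [381.  183.5] [367, 180, 28, 7, 41]
top [396.  202.2] [392, 198, 9, 9, 68]
top [418.9 200.3] [415, 196, 9, 9, 70]
[[ 0.5183  0.0278  0.065 ]
 [ 0.5223 -0.0382  0.065 ]
 [ 0.5819 -0.0632  0.065 ]
 [ 0.5273 -0.1041  0.065 ]
 [ 0.531  -0.1699  0.065 ]]
[0.06609558 0.06456214 0.06818526 0.06585422]
scene [331.3 186.1] [328, 181, 11, 10, 25]
scene [341.4 207.8] [332, 202, 20, 12, 128]
scene [353.8 186.1] [340, 176, 22, 17, 46]
scene [358.5 199.2] [351, 195, 16, 10, 67]
scene [375.  191.5] [371, 189, 9, 6, 40]
scene [390.3 184.1] [386, 181, 10, 7, 41]
[[ 0.6193 -0.0118  0.064 ]
 [ 0.5154  0.0292  0.064 ]
 [ 0.582  -0.069   0.064 ]
 [ 0.5209 -0.0376  0.064 ]
 [ 0.5245 -0.1039  0.064 ]
 [ 0.5289 -0.1698  0.064 ]]
```

```bash
cat >> h.py <<'E'
from scipy.spatial.transform import Rotation as Ro
def to_tool(o,target,yaw=0.064):
    R=Ro.from_quat(o["tool_rot"]); tr=R.inv().apply(np.asarray(target)-o["eef_pos"])
    Rt=Ro.from_euler("z",yaw)*Ro.from_euler("x",np.pi)
    return tr, (R.inv()*Rt).as_rotvec()
E
python3 - <<'E'
from workcell import bot
from h import *
o=bot.get_obs()
print(*to_tool(o,[0.497,0.027,0.2304]))
E
```

```text
[ 0.45832805 -0.30562442  0.00079748] [-1.00193459e-03  1.84487672e-04  3.90816629e-01]
```

```bash
python3 -m crank '{"dr":[[0,0,0.04],[0,0,0.08],[0,0,0.12],[0,0,0.17],[0,0,0.22],[0,0,0.27],[0,0,0.32],[-0.001,0,0.36],[-0.001,0,0.391],[-0.001,0,0.391]],"travel":[[0.04,-0.027,0],[0.09,-0.06,0],[0.14,-0.093,0],[0.19,-0.127,0],[0.24,-0.16,0],[0.29,-0.193,0],[0.34,-0.227,0],[0.39,-0.26,0],[0.44,-0.293,0.001],[0.458,-0.306,0.001]],"hand":[0,0,0,0,0,0,0,0,0,0]}'
python3 - <<'E'
from workcell import bot,eyes
from h import *
o=bot.get_obs(); c=eyes.camera("wrist")
cv2.imwrite("pics/wrist1.png",c["color"][:,:,::-1])
for k in("clock","eef_pos","tool_rot","ft_force","grip_width","joint_pos"): print(k,np.round(o[k],4))
E
```

```text
clock: 1.5
eef_pos: [0.4978, 0.0299, 0.2299]
tool_rot: [0.999, 0.034, 0.0, 0.0]
ft_force: [-0.1, -0.3, 0.4]
grip_width: 0.0
clock 1.5
eef_pos [0.4978 0.0299 0.2299]
tool_rot [9.994e-01 3.380e-02 1.000e-04 3.000e-04]
ft_force [-0.0827 -0.3243  0.3583]
grip_width 0.0
joint_pos [ 6.0300e-02  2.3850e-01 -1.5000e-03  1.3306e+00 -6.0000e-04  3.1344e+00]
```

View pics/wrist1.png

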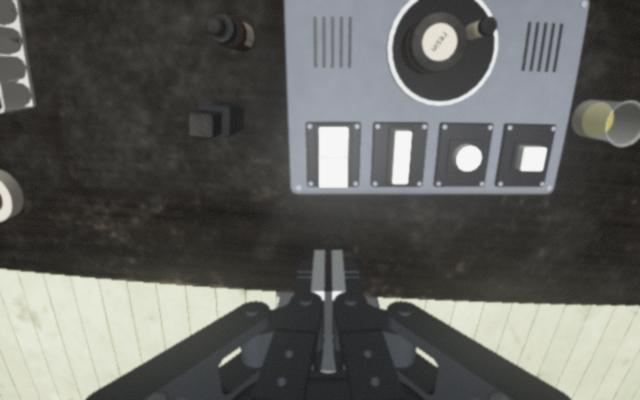

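The wrist view shows, from left to right: rocker (333,155), bar (401,157), round (467,157) and square (532,158). The shut tips are at (330,252). I'll measure the keys from this view as a second check. Joint 6 is at 3.134 against a 3.14 limit, so I'll back the yaw off a little.

```bash
python3 - <<'E'
from workcell import bot,eyes
from h import *
o=bot.get_obs(); c=eyes.camera("wrist")
T=np.eye(4);T[:3,:3]=Ro.from_quat(o["tool_rot"]).as_matrix();T[:3,3]=o["eef_pos"];T=T@np.array(c["T_tool_cam"])
b=sorted(blobs(c["color"],(200,200,200),(255,255,255),(300,118,560,192),100),key=lambda q:q[0][0])
for ce,st in b: print(ce.round(1),st.tolist())
P=plane(c,[q[0] for q in b],0.065,T);print(P.round(4))
# rocker extents on its planes
st=b[0][1]
print("rocker back/front edges", plane(c,[[b[0][0][0],st[1]],[b[0][0][0],st[1]+st[3]]],[0.061,0.0675],T).round(4))
b4=[q for q in b]
# tip projection check
Ti=np.linalg.inv(np.array(c["T_tool_cam"]));print("TCP px",cv2.projectPoints(np.zeros((1,3)),cv2.Rodrigues(Ti[:3,:3])[0],Ti[:3,3],c["K"],np.array(c["D"]))[0].round(1))
g=c["color"][118:192,300:360].mean(2)
print(g[20:55,33].round())
E
```

```text
[334.3 157.7] [320, 128, 30, 61, 1787]
[402.8 157.8] [394, 132, 19, 53, 842]
[469.8 159.2] [458, 147, 25, 25, 507]
[534.4 159.6] [522, 148, 26, 24, 533]
[[ 0.5194  0.0252  0.065 ]
 [ 0.524  -0.0407  0.065 ]
 [ 0.5276 -0.1067  0.065 ]
 [ 0.5323 -0.1725  0.065 ]]
rocker back/front edges [[0.547  0.0272 0.061 ]
 [0.4887 0.0229 0.0675]]
TCP px [[[325.9 265.8]]]
[246. 246. 246. 246. 246. 246. 246. 246. 246. 246. 246. 246. 246. 246.
 246. 246. 246. 246. 245. 243. 240. 242. 245. 246. 246. 246. 246. 246.
 246. 246. 246. 246. 246. 246. 246.]
```

```bash
python3 - <<'E'
from workcell import bot
from h import *
print(*[x.round(4) for x in to_tool(bot.get_obs(),[0.4985,0.0255,0.080],0.14)])
E
```

```text
[0.0008 0.0037 0.1498] [ 0.0006  0.0002 -0.0721]
```

```bash
python3 -m crank '{"dr":[[0,0,-0.03],[0,0,-0.06],[0,0,-0.072],[0,0,-0.072],[0,0,-0.072]],"travel":[[0.001,0.002,0.05],[0.001,0.004,0.1],[0.001,0.004,0.135],[0.001,0.004,0.15],[0.001,0.004,0.15]],"hand":[0,0,0,0,0]}'
python3 - <<'E'
from workcell import bot,eyes
from h import *
o=bot.get_obs(); c=eyes.camera("wrist")
cv2.imwrite("pics/wrist2.png",c["color"][:,:,::-1])
for k in("clock","eef_pos","tool_rot","ft_force","joint_pos"): print(k,np.round(o[k],4))
print(*[x.round(4) for x in to_tool(o,[0.4985,0.0255,0.061],0.14)])
E
```

```text
clock: 2.22
eef_pos: [0.4973, 0.0222, 0.08]
tool_rot: [0.998, 0.067, -0.001, 0.001]
ft_force: [1.5, 0.7, 0.6]
grip_width: -0.0002
clock 2.225
eef_pos [0.4973 0.0222 0.08  ]
tool_rot [ 9.977e-01  6.730e-02 -7.000e-04  5.000e-04]
ft_force [1.4529 0.6709 0.6258]
joint_pos [ 4.5300e-02  3.5850e-01 -2.5190e-01  9.6190e-01 -1.1000e-03  3.0522e+00]
[ 0.0017 -0.0031  0.019 ] [ 0.001   0.0016 -0.0052]
```

View pics/wrist2.png

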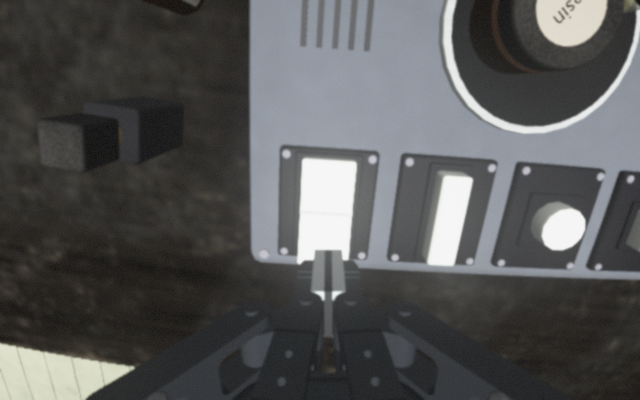

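The tip (328,255) is above the front (raised) half of the rocker (325,235), so I'll shift 3 mm and press in small steps.

```bash
python3 -m crank '{"dr":[[0,0,0],[0,0,0],[0,0,0],[0,0,0],[0,0,0],[0,0,0]],"travel":[[0.001,-0.003,0],[0.001,-0.003,0.006],[0.001,-0.003,0.011],[0.001,-0.003,0.014],[0.001,-0.003,0.017],[0.001,-0.003,0.017]],"hand":[0,0,0,0,0,0]}'
```

```text
clock: 3.02
eef_pos: [0.4984, 0.0259, 0.063]
tool_rot: [0.998, 0.068, -0.0, 0.0]
ft_force: [0.4, 0.6, -0.0]
grip_width: -0.0002
```

```bash
python3 -m crank '{"dr":[[0,0,0],[0,0,0],[0,0,0],[0,0,0]],"travel":[[0,0,0.001],[0,0,0.002],[0,0,0.003],[0,0,0.003]],"hand":[0,0,0,0]}'
python3 - <<'E'
from workcell import bot,eyes
from h import *
o=bot.get_obs(); c=eyes.camera("wrist")
cv2.imwrite("pics/wrist3.png",c["color"][:,:,::-1])
for k in("clock","eef_pos","ft_force"): print(k,np.round(o[k],4))
E
```

```text
clock: 3.52
eef_pos: [0.4987, 0.0259, 0.061]
tool_rot: [0.998, 0.068, 0.0, 0.001]
ft_force: [-2.7, -0.5, 7.4]
grip_width: 0.0002
clock 3.525
eef_pos [0.4987 0.0259 0.061 ]
ft_force [-2.7389 -0.4678  7.4255]
```

View pics/wrist3.png

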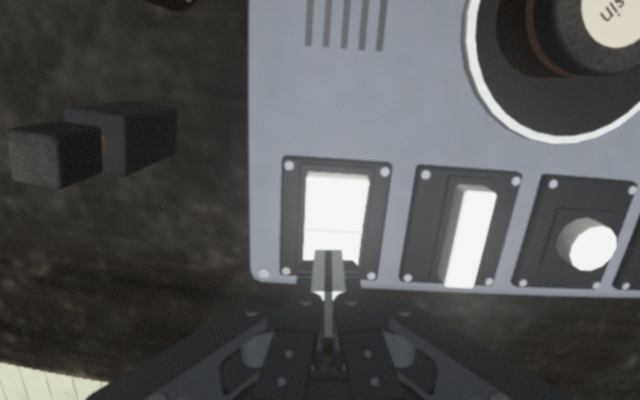

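```bash
python3 -m crank '{"dr":[[0,0,0],[0,0,0],[0,0,0],[0,0,0]],"travel":[[0,0,0.001],[0,0,0.002],[0,0,0.002],[0,0,0.002]],"hand":[0,0,0,0]}'
```

```text
clock: 4.08
eef_pos: [0.4987, 0.0259, 0.0608]
tool_rot: [0.998, 0.068, 0.001, 0.001]
ft_force: [-7.8, -0.3, 18.5]
grip_width: 0.0002
```

18.5 N against a stop at z = 0.0608, where the level half should lie (61 mm). I'll lift off and verify before the round button.

```bash
python3 -m crank '{"dr":[[0,0,0],[0,0,0],[0,0,0],[0,0,0],[0,0,0]],"travel":[[0,0,-0.02],[0,0,-0.06],[0,0.03,-0.08],[0,0.06,-0.08],[0,0.06,-0.08]],"hand":[0,0,0,0,0]}'
python3 - <<'E'
from workcell import bot,eyes
from h import *
o=bot.get_obs(); c=eyes.camera("wrist");s=eyes.camera("scene")
cv2.imwrite("pics/wrist4.png",c["color"][:,:,::-1])
cv2.imwrite("pics/scene4.png",cv2.resize(s["color"][165:235,300:420,::-1],None,fx=6,fy=6,interpolation=cv2.INTER_CUBIC))
for k in("clock","eef_pos","ft_force"): print(k,np.round(o[k],4))
T=np.eye(4);T[:3,:3]=Ro.from_quat(o["tool_rot"]).as_matrix();T[:3,3]=o["eef_pos"];T=T@np.array(c["T_tool_cam"])
b=sorted(blobs(c["color"],(200,200,200),(255,255,255),(100,118,640,290),200),key=lambda q:q[0][0])
for ce,st in b: print(ce.round(1),st.tolist(),plane(c,[ce],0.065,T).round(4))
print(*[x.round(4) for x in to_tool(o,[0.5267,-0.105,0.080],0.14)])
E
```

```text
clock: 4.7
eef_pos: [0.5072, -0.0349, 0.1385]
tool_rot: [0.998, 0.066, 0.001, 0.001]
ft_force: [-0.5, 1.3, -0.2]
grip_width: -0.0002
clock 4.7
eef_pos [ 0.5072 -0.0349  0.1385]
ft_force [-0.5064  1.3094 -0.1536]
[243.8 183.9] [221, 146, 44, 79, 3001] [[0.5206 0.0247 0.065 ]]
[337.3 190.6] [325, 156, 27, 71, 1566] [[ 0.5243 -0.0406  0.065 ]]
[395.9 120. ] [370, 118, 54, 6, 207] [[ 0.5775 -0.0718  0.065 ]]
[429.8 198. ] [413, 181, 35, 34, 923] [[ 0.5276 -0.1065  0.065 ]]
[518.  203.3] [500, 188, 37, 32, 947] [[ 0.5323 -0.1724  0.065 ]]
[0.01   0.0719 0.0586] [ 0.0014 -0.0012 -0.0071]
```

View pics/wrist4.png

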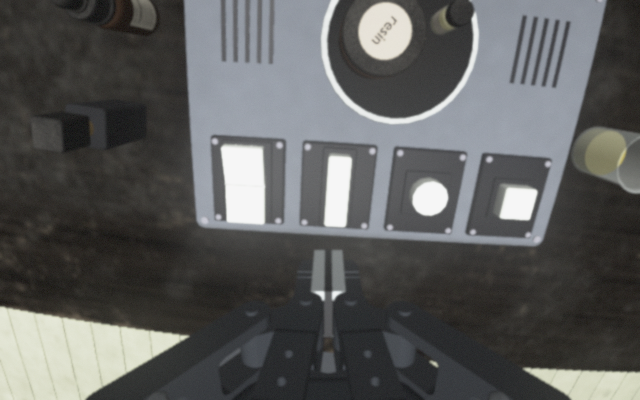

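View pics/scene4.png

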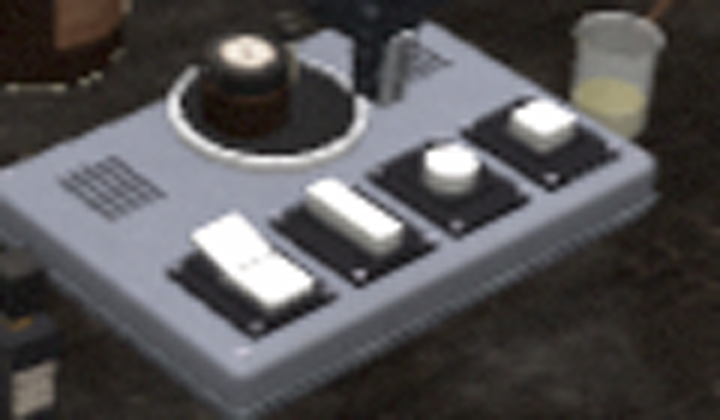

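The scene view shows the rocker turned over: its front half (275,280) is now level and its back half (235,240) is raised. Next I'll go above the round button, about (430,198) in the wrist view.

```bash
python3 -m crank '{"dr":[[0,0,0],[0,0,0],[0,0,0],[0,0,0],[0,0,0]],"travel":[[0.01,0.045,0],[0.01,0.072,0.02],[0.01,0.072,0.045],[0.01,0.072,0.058],[0.01,0.072,0.058]],"hand":[0,0,0,0,0]}'
python3 - <<'E'
from workcell import bot,eyes
from h import *
o=bot.get_obs(); c=eyes.camera("wrist")
cv2.imwrite("pics/wrist5.png",c["color"][:,:,::-1])
print(*[x.round(4) for x in to_tool(o,[0.5267,-0.105,0.065],0.14)])
E
```

```text
clock: 5.42
eef_pos: [0.5252, -0.1024, 0.0792]
tool_rot: [0.998, 0.068, -0.001, -0.0]
ft_force: [-0.0, 0.3, 0.5]
grip_width: -0.0002
[0.0011 0.0028 0.0142] [-0.0002  0.0028 -0.0029]
```

View pics/wrist5.png

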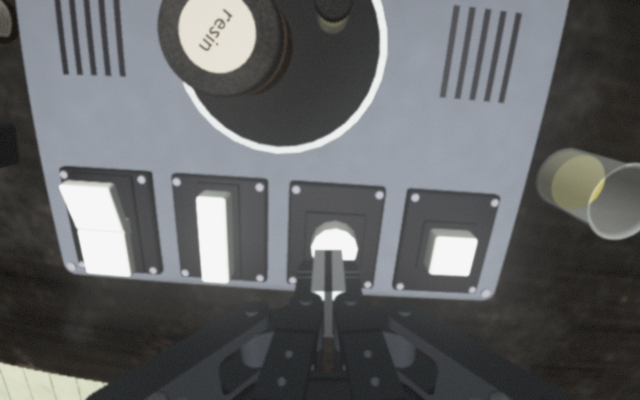

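The tip (328,255) is over the round button (334,243), about 3 mm off. I'll correct that and press.

```bash
python3 -m crank '{"dr":[[0,0,0],[0,0,0],[0,0,0],[0,0,0],[0,0,0],[0,0,0],[0,0,0]],"travel":[[0.001,0.003,0],[0.001,0.003,0.008],[0.001,0.003,0.013],[0.001,0.003,0.016],[0.001,0.003,0.019],[0.001,0.003,0.021],[0.001,0.003,0.021]],"hand":[0,0,0,0,0,0,0]}'
```

```text
clock: 6.35
eef_pos: [0.5278, -0.1064, 0.0592]
tool_rot: [0.998, 0.068, 0.0, 0.001]
ft_force: [0.2, -0.2, 0.4]
grip_width: 0.0002
```

```bash
python3 -m crank '{"dr":[[0,0,0],[0,0,0],[0,0,0],[0,0,0]],"travel":[[0,0,0.001],[0,0,0.002],[0,0,0.003],[0,0,0.003]],"hand":[0,0,0,0]}'
```

```text
clock: 6.85
eef_pos: [0.528, -0.1065, 0.0589]
tool_rot: [0.998, 0.068, 0.001, 0.001]
ft_force: [-6.8, 1.7, 16.7]
grip_width: -0.0001
```

It stops at z = 0.0589 with 16.7 N, so it is fully in (65 − 6 = 59 mm). I'll lift and look.

```bash
python3 -m crank '{"dr":[[0,0,0],[0,0,0],[0,0,0],[0,0,0],[0,0,0],[0,0,0]],"travel":[[0,0,-0.02],[0,0,-0.06],[-0.01,-0.03,-0.065],[-0.013,-0.066,-0.065],[-0.013,-0.066,-0.065],[-0.013,-0.066,-0.065]],"hand":[0,0,0,0,0,0]}'
python3 - <<'E'
from workcell import bot,eyes
from h import *
o=bot.get_obs(); c=eyes.camera("wrist");s=eyes.camera("scene")
cv2.imwrite("pics/wrist6.png",c["color"][:,:,::-1])
cv2.imwrite("pics/scene6.png",cv2.resize(s["color"][165:235,300:420,::-1],None,fx=6,fy=6,interpolation=cv2.INTER_CUBIC))
for k in("clock","eef_pos","ft_force"): print(k,np.round(o[k],4))
print(*[x.round(4) for x in to_tool(o,[0.523,-0.0393,0.080],0.14)])
E
```

```text
clock: 7.6
eef_pos: [0.5063, -0.0429, 0.1214]
tool_rot: [0.998, 0.068, 0.0, 0.001]
ft_force: [-1.1, -0.2, -0.1]
grip_width: -0.0
clock 7.6
eef_pos [ 0.5063 -0.0429  0.1214]
ft_force [-1.1215 -0.1784 -0.1347]
[ 0.017  -0.0013  0.0414] [ 0.0016 -0.0007 -0.0039]
```

View pics/wrist6.png

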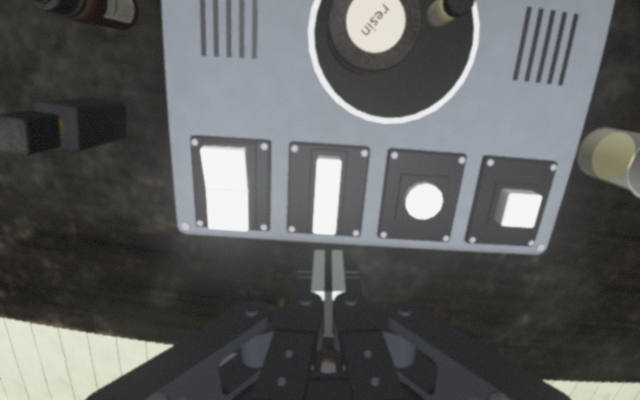

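View pics/scene6.png

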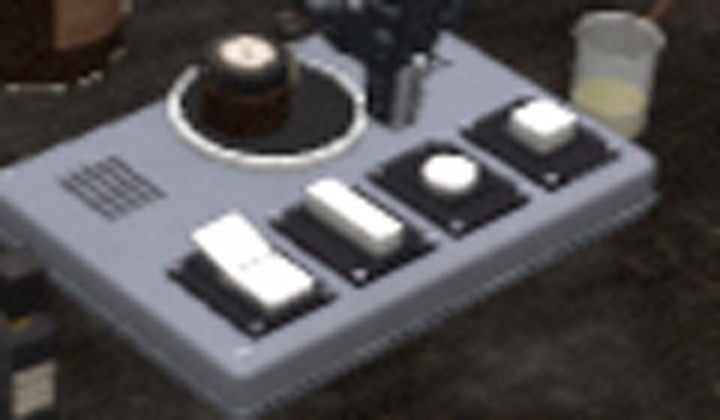

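In the scene view the round button (450,175) now sits low in its collar, the rocker is still over and the square key is still up. Next is the bar.

```bash
python3 -m crank '{"dr":[[0,0,0],[0,0,0],[0,0,0],[0,0,0]],"travel":[[0.017,-0.001,0.01],[0.017,-0.001,0.03],[0.017,-0.001,0.041],[0.017,-0.001,0.041]],"hand":[0,0,0,0]}'
python3 - <<'E'
from workcell import bot,eyes
from h import *
o=bot.get_obs(); c=eyes.camera("wrist")
cv2.imwrite("pics/wrist7.png",c["color"][:,:,::-1])
print(*[x.round(4) for x in to_tool(o,[0.523,-0.0393,0.059],0.14)])
E
```

```text
clock: 8.2
eef_pos: [0.5217, -0.0399, 0.0793]
tool_rot: [0.998, 0.067, -0.001, 0.0]
ft_force: [-0.2, 0.2, 0.5]
grip_width: -0.0
[ 0.0015 -0.0004  0.0203] [ 0.0005  0.0025 -0.0051]
```

View pics/wrist7.png

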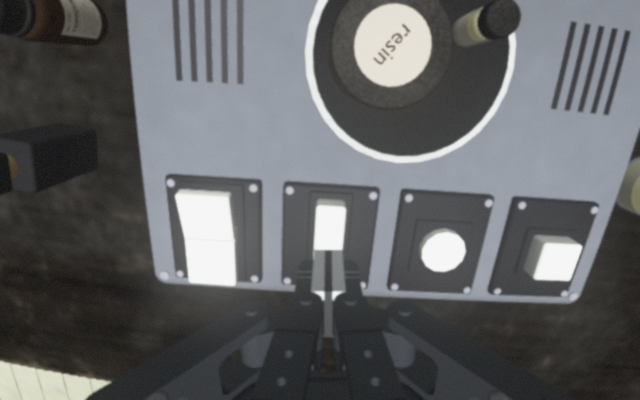

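The tip (328,255) is on the bar's centreline (bar at x ≈ 330), well clear of the neighbouring keys, so I'll press.

```bash
python3 -m crank '{"dr":[[0,0,0],[0,0,0],[0,0,0],[0,0,0],[0,0,0],[0,0,0],[0,0,0],[0,0,0]],"travel":[[0.001,0,0.006],[0.001,0,0.012],[0.001,0,0.016],[0.001,0,0.019],[0.001,0,0.021],[0.001,0,0.023],[0.001,0,0.023],[0.001,0,0.023]],"hand":[0,0,0,0,0,0,0,0]}'
```

```text
clock: 9.25
eef_pos: [0.5236, -0.0393, 0.059]
tool_rot: [0.998, 0.068, 0.001, 0.001]
ft_force: [-5.4, 0.4, 12.6]
grip_width: -0.0
```

```bash
python3 -m crank '{"dr":[[0,0,0],[0,0,0],[0,0,0],[0,0,0]],"travel":[[0,0,0.001],[0,0,0.001],[0,0,0.001],[0,0,0.001]],"hand":[0,0,0,0]}'
python3 - <<'E'
from workcell import bot,eyes
from h import *
c=eyes.camera("wrist");s=eyes.camera("scene");t=eyes.camera("top")
cv2.imwrite("pics/wrist8.png",c["color"][:,:,::-1])
cv2.imwrite("pics/scene8.png",cv2.resize(s["color"][165:235,280:420,::-1],None,fx=5,fy=5,interpolation=cv2.INTER_CUBIC))
o=bot.get_obs()
for k in("clock","eef_pos","ft_force","joint_vel"): print(k,np.round(o[k],4))
E
```

```text
clock: 9.75
eef_pos: [0.5236, -0.0392, 0.0589]
tool_rot: [0.998, 0.068, 0.001, 0.001]
ft_force: [-6.5, 1.7, 17.6]
grip_width: -0.0001
clock 9.9
eef_pos [ 0.5236 -0.0393  0.0589]
ft_force [-6.3235 -0.259  18.2861]
joint_vel [-0.0008 -0.0008 -0.0004  0.0003 -0.0002  0.0009]
```

View pics/wrist8.png

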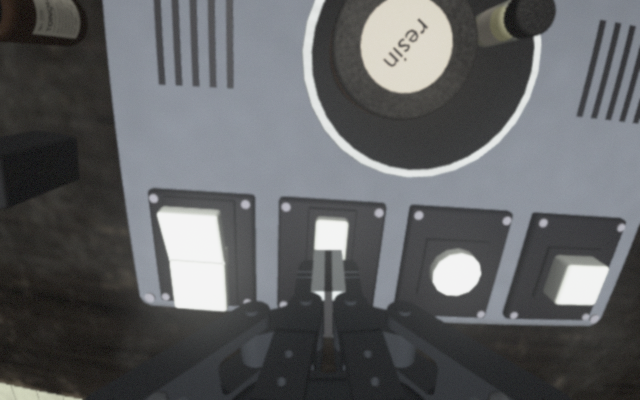

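View pics/scene8.png

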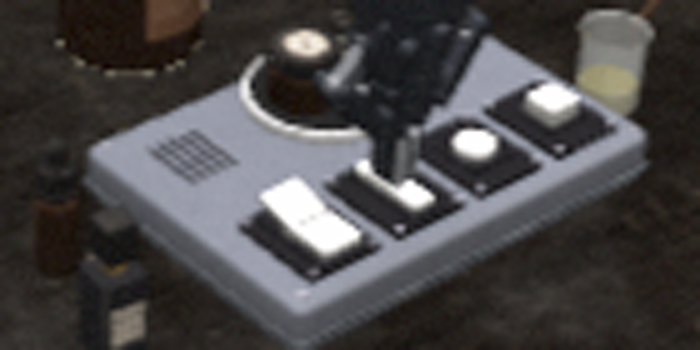

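The bar is held down under the tip (400,190 in the scene view), on its stop at z = 0.0589 with 18 N. The rocker is over, the round button is in, the square key is up, and the jar, vial, bottles and beaker look undisturbed. I'm handing the job in.

```bash
python3 -c "
from workcell import job
print(job.job_done())"
```

```text
the job is handed in; nothing more can be done
None
```

I started the mixer in the order asked, using the tips of the closed fingers, and handed the job in at about 9.9 s with the bar key held down.

| Step | Where it stopped | Force there | Check |
|---|---|---|---|
| Rocker, raised front half | 60.8 mm (61 expected) | 18.5 N | seen still over after release |
| Round button | 58.9 mm (59 expected) | 16.7 N | seen still in after release |
| Bar key | 58.9 mm (59 expected) | about 18 N, needs 6.5 N | held down at hand-in |

- **Other things:** the last pictures showed the square key up. The jar, vial, bottles and beaker looked undisturbed. The tape roll was out of view in them, but the arm never went near it.
- **Disagreements:** key positions from the top, scene and wrist cameras differed by up to about 3 mm, so I aimed at their average.
- **Joint limit:** joint 6 came close to its limit on the first approach (3.134 of 3.14 rad). I turned the tool back slightly to restore some margin.
- **Failed checks:** none.

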